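# Dock the tube caddy

## Robot

A 6-joint arm with a two-finger parallel gripper is mounted at the origin on the work surface. World frame = base frame: x ahead of the robot, y to its left, z up, the work surface at z = 0. Lengths are in mm, angles in rad, forces in N, time in s.
With the tool pointing down it reaches from about 300 to 775 mm from the base axis. Payload 14.6 kg.
Tool frame: the origin (TCP) lies midway between the tips of the shut fingers; the grasp point (between the pads) lies 19 mm behind it (pinch_z is the distance from the TCP to the grasp point, in mm); z points along the fingers, y is the direction in which the jaws open and shut (so a half turn about z gives the same grasp; the last joint's range is limited). The gripper opens to 94 mm and grips with 3 to 60 N. Pads are 16 mm wide; open, the fingers measure 119 mm over their backs; the gripper's body (75 mm by 177 mm) begins 78 mm behind the grasp point.
Start: joints at [-1.35, 0.3, 1.521, -0, 1.321, -0.067], TCP at [156.107, -527.371, 205.446] pointing down, gripper open.
Joint ranges: [-3.03, 3.03], [-0.79, 2.21], [0.23, 2.52], [-1.04, 4.18], [0, 3.07], [-2.55, 2.55]. Speed limits (rad/s): [2.22, 2.22, 2.57, 3.14, 3.14, 3.14].

## Interface

Orientations are given as [roll, pitch, yaw] about the fixed x, y, z axes, in that order (R = Rz(yaw) Ry(pitch) Rx(roll)).
In Python, from cell import read_state, camera, sign_off, pinch_z gives the robot as it stands. The module is installed in compiled form; this text tells all that it offers.
- The arm moves only by the tool servo_tool, never from a script. Its argument "series" is a list of rows, each a list of 6 numbers: the shift along the tool's x, y, z in cm, then the turn, a rotation vector about the tool's x, y, z in rad. In form: [[tx, ty, tz, rx, ry, rz], ...]. A call has exactly 10 rows; each row is the pose to reach, as a shift and turn from the pose commanded when the call began, along the tool's axes at that moment; what a row does not reach only later rows make up. A row lasts 1/12 s, in which the tool goes at most 41.7 mm and 7.16 degrees, less where a joint would pass 70% of its speed; a pose out of reach is approached as far as the arm can. A call with a gripper value outside its range is refused whole. "gripper" is the finger opening in cm, from 0 to 9.4, set as the call begins (left out, the last holds). The fingers move at their own pace and stop on an object; "grip_force" is the grip in N (left out, the last holds). Time passes only in rows, so rows that repeat a pose let the fingers close, or fill a call up. It gives the time, the measured TCP pose, the force and the opening at its end, in the units of the state.
- read_state(): the state, without advancing time (a new reading comes with each control period).
- camera(name): name is "scene" or "top" or "wrist"; returns a dict with "pixels" (420x560x3 uint8, red, green, blue), "fx", "fy", "cx", "cy" (pixels), "pose" (4x4, takes a point from camera to world coordinates); the wrist camera has in their place "mount" (4x4, takes a point from camera to tool coordinates, whose origin is the TCP and whose axes are the flange's). Camera axes: x right, y down, z forward; pixel columns grow to the right and rows downward; lengths in mm; the calibration is good to about 2 mm. A picture is of the moment at which its call begins: read the wrist's pose just before it. There is no depth.
- sign_off(): hands the job in, once; it reports no verdict.
The state is a dict: "clock": time; "joints": joint angles; "qd": joint speeds; "effort": joint torques, N m; "eef_pos": TCP position; "eef_rot": TCP orientation; "wrist_force": force on the tool from outside, world axes, zero at the start; "moment": the same for the moment, N m; "finger_gap": finger opening in mm.
Only numpy, scipy, OpenCV 4.12 (cv2) and the standard library are available. Lean on these libraries where they do the work, as an engineer would, in place of code of your own. Each camera call takes 0.05 s, during which the arm holds its last target.

## Task

By its push bar, roll the little tube caddy forwards until all four swivel castors trail straight behind, before its nose goes in between the dock's side guards, then steer it nose first into the dock. Push the stiff end plate all the way back until it meets its hidden stop, keep the caddy pressed firmly against it there for about a second (around 12 N: more than 8 N, and never more than 18 N on any part of the dock), then let go and leave the caddy standing against the plate, its castors still straight. Keep the caddy on its wheels and leave the glassware and bottle where they stand.

Things in the scene. Friction and masses are not known exactly. Their poses are not given: they have to be found in the camera images.
- caddy: The caddy: an aluminium deck 160 mm long (x) and 100 mm wide, top 42 mm above the bench, with a white rack of sample tubes (98 mm high) on its front half, on four swivel castors, about 0.7 kg. Origin on the bench below the deck's centre; x points forwards to its nose, y to its left, z up.
- caddy_bar (a point): The middle of the caddy's push bar, axes as the caddy's. A level grey bar along y, 14 mm thick, 94 mm long, 130 mm above the bench and 65 mm behind the deck's centre, on two upright 10 mm rods 80 mm apart. Free for 25 mm and more before, behind, above and below between the rods: pinch it from above.
- caddy_nose (a point): The middle of the caddy's flat front face, 145 mm ahead of the push bar, 49 mm above the bench; axes as the caddy's.
- dock: The fixed steel dock. Origin on the bench at the middle of its throat; x points into it, y left, z up. Two side guards, 55 mm high, 106 mm apart inside (3 mm beside the caddy each side), run from x = 0 to 150 mm; before the throat they flare out to 148 mm apart at x = -45 mm. No floor: the caddy rolls on the bench.
- plate: The dock's end plate, grey, 96 mm wide, 25 to 55 mm above the bench, between the guards. Origin on the bench below its front face; axes as the dock's. Found 85 to 119 mm inside the throat. Its solid stop is out of sight, 8 to 30 mm farther back, other each time: it can only be felt. The plate slides stiffly (5 N, more if fast), has no spring, stays where left.
- trail_fl (a point): Front left castor. Its 24 mm wheel trails 15 mm from an upright swivel that turns freely all round; this point is the wheel's centre, 12 mm above the bench. The swivel stands 55 mm ahead of the deck's centre and 35 mm to its left. Trailing straight means that the wheel's centre lies 15 mm straight behind the swivel (towards the push bar's end).
- trail_fr (a point): Front right castor. Its 24 mm wheel trails 15 mm from an upright swivel that turns freely all round; this point is the wheel's centre, 12 mm above the bench. The swivel stands 55 mm ahead of the deck's centre and 35 mm to its right. Trailing straight means that the wheel's centre lies 15 mm straight behind the swivel (towards the push bar's end).
- trail_rl (a point): Rear left castor. Its 24 mm wheel trails 15 mm from an upright swivel that turns freely all round; this point is the wheel's centre, 12 mm above the bench. The swivel stands 55 mm behind the deck's centre and 35 mm to its left. Trailing straight means that the wheel's centre lies 15 mm straight behind the swivel (towards the push bar's end).
- trail_rr (a point): Rear right castor. Its 24 mm wheel trails 15 mm from an upright swivel that turns freely all round; this point is the wheel's centre, 12 mm above the bench. The swivel stands 55 mm behind the deck's centre and 35 mm to its right. Trailing straight means that the wheel's centre lies 15 mm straight behind the swivel (towards the push bar's end).
- beaker_mid (a point): Bystander: glass beaker, 80 mm across, 100 mm high; its centre, half-way up.
- jar_mid (a point): Bystander: glass jar with a white cap, 64 mm across, 75 mm high; its centre, half-way up.
- bottle_mid (a point): Bystander: white bottle, 72 mm across, 190 mm high; its centre, half-way up.

How it is judged:
By the outcome, as a careful person would: the job done as asked, in the order asked, and still so for the second after the job is handed in, with the robot touching nothing.
It also fails if it takes over 72 s, if anything falls off the work surface, if the arm or the gripper's body presses on something with over 40 N, if the wrist force passes 120 N, or if a joint passes its speed limit or range.

## Working session

There is one attempt and no reset: what is moved stays moved. The work goes in short steps, Python scripts to look and compute and a tool call to move; the robot and the scene stay as the last step left them, time stands still between calls to the robot, and variables do not carry over. Pictures are saved under pics/ and viewed, and the job is handed in when it is done.

Besides the shell and the picture viewer there is one more tool, called after "Request:" in YAML: its name, and indented under it one key for each argument. servo_tool: Moves the arm, as the interface text tells. Its arguments: {"type":"object","properties":{"series":{"type":"array"},"gripper":{"type":"number"},"grip_force":{"type":"number"}},"required":["series"]}

```bash
mkdir -p pics
cat > h.py <<'E'
import numpy as np,cv2
from cell import read_state,camera,sign_off,pinch_z
from scipy.spatial.transform import Rotation as R
def snap(n,f):
    s=read_state();c=camera(n)
    cv2.imwrite('pics/'+f,c['pixels'][:,:,::-1])
    if 'pose' in c: P=np.array(c['pose'])
    else:
        T=np.eye(4);T[:3,:3]=R.from_euler('xyz',s['eef_rot']).as_matrix();T[:3,3]=s['eef_pos'];P=T@np.array(c['mount'])
    return c,P
def ray(c,P,u,v,z):
    d=P[:3,:3]@np.array([(u-c['cx'])/c['fx'],(v-c['cy'])/c['fy'],1.]);o=P[:3,3]
    return o+d*(z-o[2])/d[2]
def proj(c,P,p):
    q=np.linalg.inv(P)@np.append(p,1); return c['fx']*q[0]/q[2]+c['cx'],c['fy']*q[1]/q[2]+c['cy']
E
python3 - <<'E'
from h import *
import pickle
for n in['scene','top']:
    c,P=snap(n,n+'0.png'); pickle.dump((c,P),open(n+'0.pkl','wb')); print(n,c['fx'],c['cx'],c['cy'],P.round(3).tolist())
s=read_state();print(s,pinch_z)
E
```

```text
scene 452.952629314626 284.4428437530418 208.68402803075875 [[-0.125, 0.531, -0.838, 1389.531], [0.992, 0.08, -0.097, 55.179], [0.016, -0.844, -0.537, 585.606], [0.0, 0.0, 0.0, 1.0]]
top 437.46333408426284 277.6529259009827 208.12963675857497 [[-0.03, -0.976, 0.217, 453.443], [-1.0, 0.028, -0.01, -8.044], [0.003, -0.217, -0.976, 920.2], [0.0, 0.0, 0.0, 1.0]]
{'clock': 0.1, 'joints': array([-1.34963030e+00,  3.00387886e-01,  1.52152500e+00, -1.45237192e-06,
        1.32072168e+00, -6.65905461e-02]), 'qd': array([-0.0014965 , -0.00082509, -0.00144859,  0.0005717 , -0.0001136 ,
       -0.00093461]), 'effort': array([ 2.00384588e-03, -5.32635927e+01, -3.53280866e+01,  7.09961937e-02,
        2.34805467e-02, -6.08176993e-05]), 'eef_pos': array([ 156.03910352, -527.14640332,  204.95570657]), 'eef_rot': array([-3.14055296e+00, -6.79265879e-05,  2.87756898e-01]), 'wrist_force': array([-0.09819433,  0.41371645,  0.25016336]), 'moment': array([-0.02047196, -0.00181619,  0.00481303]), 'finger_gap': 93.84997551775126} 18.8
```

View pics/scene0.png

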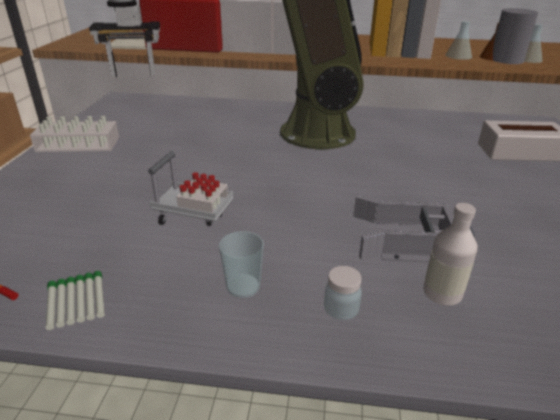

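View pics/top0.png

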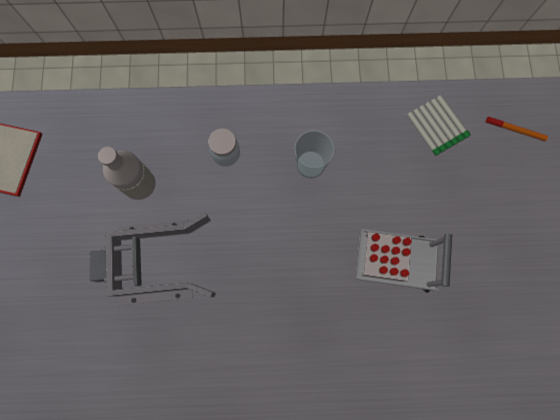

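Top view: caddy around (400,260) with nose to the left, bar at about (447,260). The dock is at left, with its throat near x=190 and opening to the right. Zooming in.

Run:
```python
import cv2
i=cv2.imread('pics/top0.png')
cv2.imwrite('pics/z1.png',cv2.resize(i[220:300,340:470],None,fx=6,fy=6,interpolation=cv2.INTER_CUBIC))
cv2.imwrite('pics/z2.png',cv2.resize(i[205:305,85:220],None,fx=5.9,fy=5.9,interpolation=cv2.INTER_CUBIC))
i=cv2.imread('pics/scene0.png')
cv2.imwrite('pics/z3.png',cv2.resize(i[145:235,140:245],None,fx=6,fy=6,interpolation=cv2.INTER_CUBIC))
```

```text
(no output)
```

View pics/z1.png

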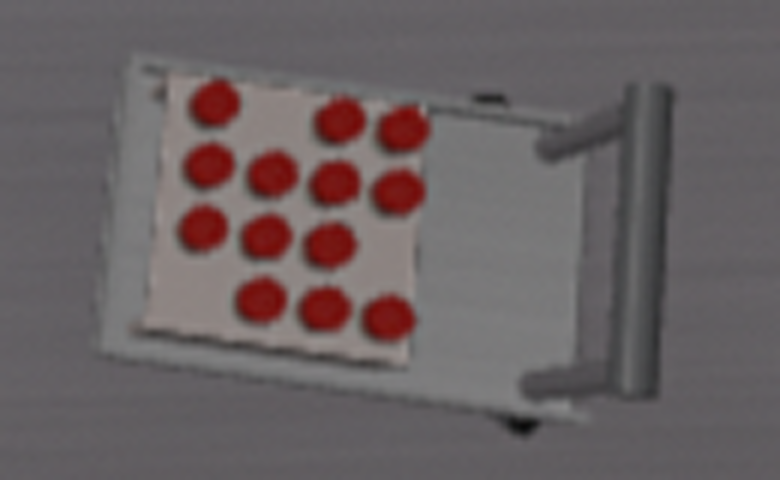

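View pics/z2.png

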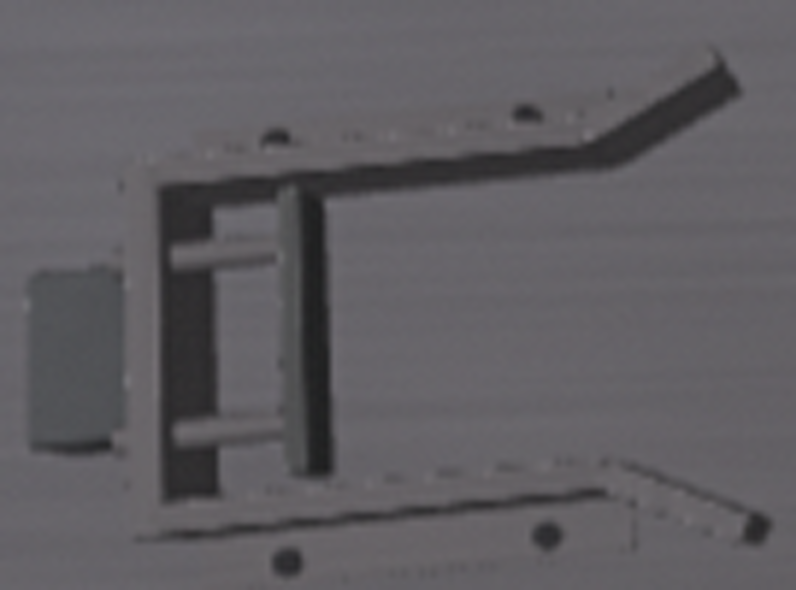

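View pics/z3.png

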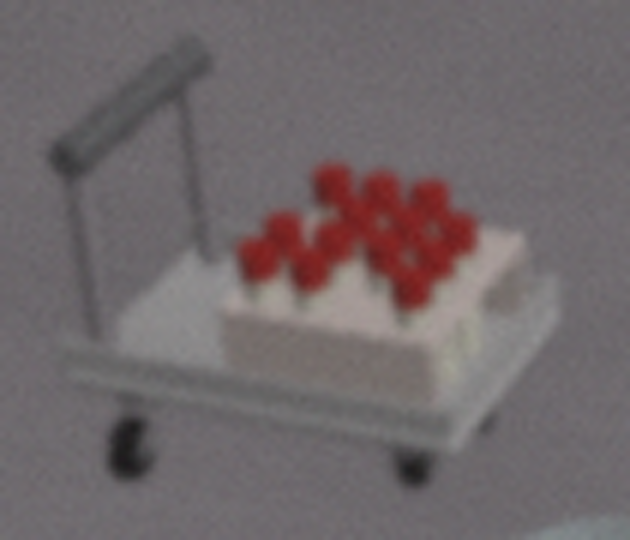

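Run:
```python
from h import *
import pickle
c,P=pickle.load(open('top0.pkl','rb'))
def q(l,u0,v0,s,z): return np.array([ray(c,P,u0+(a+.5)/s-.5,v0+(b+.5)/s-.5,z)[:2] for a,b in l])
d=q([(100,352),(132,60),(583,120),(585,418)],340,220,6,42);print('deck',d.round(1).tolist())
print('bar',q([(650,85),(635,395),(643,240)],340,220,6,133).round(1).tolist())
print('rods at deck',q([(550,150),(530,387)],340,220,6,42).round(1).tolist())
print('deck edges dir', d[0]-d[3], d[1]-d[2])
g=q([(160,187),(590,146),(715,48),(160,500),(610,460),(135,538),(605,492),(745,540)],85,205,5.9,55);print('guardtops',g.round(1).tolist())
print('guard floor', q([(330,195),(612,166),(740,92)],85,205,5.9,0).round(1).tolist())
print('plate top', q([(280,185),(320,190),(290,470),(332,470),(297,187),(308,470)],85,205,5.9,55).round(1).tolist())
t=pickle.load(open('top0.pkl','rb'))
for n,z,(u,v) in [('beaker base',0,(311,165)),('beaker top',100,(314,150)),('jar',75,(222,141)),('bottle top',190,(108,156)),('bottle base',0,(139,186))]:
    print(n,ray(c,P,u,v,z).round(0))
```

```text
deck [[501.6, -168.7], [599.1, -186.3], [574.2, -337.3], [475.4, -327.1]]
bar [[571.8, -324.7], [479.4, -309.6], [525.0, -317.2]]
rods at deck [[564.4, -325.0], [486.0, -310.0]]
deck edges dir [ 26.21416608 158.39832514] [ 24.95684489 150.91734106]
guardtops [[598.0, 315.9], [607.9, 170.9], [640.7, 128.7], [493.7, 310.4], [502.3, 162.6], [481.7, 318.0], [492.0, 164.1], [475.1, 117.9]]
guard floor [[602.5, 275.3], [610.1, 174.2], [636.0, 128.2]]
plate top [[597.5, 275.4], [595.4, 261.8], [502.2, 268.1], [501.8, 254.2], [596.7, 269.6], [502.0, 262.1]]
beaker base [753. -94.   0.]
beaker top [752. -92. 100.]
jar [786.  93.  75.]
bottle top [718. 279. 190.]
bottle base [716. 283.   0.]
```

```bash
cat >> h.py <<'E'
def todo(p,yaw,n=10,base=None,s=None):
    """rel move (cm, rotvec) from measured/commanded pose to world target"""
    if base is None:
        s=read_state();base=(np.array(s['eef_pos']),np.array(s['eef_rot']))
    R0=R.from_euler('xyz',base[1]);R1=R.from_euler('xyz',[np.pi,0,yaw])
    return (R0.inv().apply(np.array(p)-base[0])/10).round(2), (R0.inv()*R1).as_rotvec().round(3)
E
python3 - <<'E'
from h import *
print(todo([525,-317,205],-.163))
E
```

```text
(array([ 4.134e+01, -9.680e+00,  1.000e-02]), array([-0.001,  0.   ,  0.451]))
```

Request:
servo_tool:
  series:
    - [3.5,-0.8,0,0,0,0.05]
    - [7,-1.6,0,0,0,0.1]
    - [11,-2.6,0,0,0,0.15]
    - [15,-3.5,0,0,0,0.2]
    - [19,-4.4,0,0,0,0.25]
    - [23,-5.4,0,0,0,0.3]
    - [27,-6.3,0,0,0,0.35]
    - [31,-7.3,0,0,0,0.4]
    - [35,-8.2,0,0,0,0.45]
    - [38.5,-9,0,0,0,0.45]
  gripper: 6

```text
clock: 0.93
eef_pos: [501.6, -330.0, 205.2]
eef_rot: [-3.141, 0.0, -0.165]
wrist_force: [-0.3, -1.3, -0.0]
finger_gap: 59.8
```

Request:
servo_tool:
  series:
    - [1.0,-1.5,0,0,0,0]
    - [2,-2,0,0,0,0]
    - [2.5,-2,0,0,0,0]
    - [2.5,-2,0,0,0,0]
    - [2.5,-2,0,0,0,0]
    - [2.5,-2,0,0,0,0]
    - [2.5,-2,0,0,0,0]
    - [2.5,-2,0,0,0,0]
    - [2.5,-2,0,0,0,0]
    - [2.5,-2,0,0,0,0]

```text
clock: 1.77
eef_pos: [527.4, -316.3, 205.6]
eef_rot: [3.142, -0.0, -0.163]
wrist_force: [0.8, 0.1, 0.3]
finger_gap: 60.0
```

Run:
```python
from h import *
import pickle
s=read_state();print(s['clock'],s['eef_pos'],s['eef_rot'],s['wrist_force'])
c,P=snap('wrist','w1.png');pickle.dump((c,P),open('w1.pkl','wb'));print(P.round(2).tolist())
c,P=snap('top','t1.png')
print(todo([525,-317,205],-.163))
```

```text
1.7667 [ 527.42253283 -316.30341865  205.55867988] [ 3.14151689e+00 -1.35564050e-04 -1.62523515e-01] [0.82434063 0.09328097 0.32161928]
[[-0.16, -0.95, -0.26, 601.23], [-0.99, 0.16, 0.04, -328.09], [0.0, 0.26, -0.97, 382.72], [0.0, 0.0, 0.0, 1.0]]
(array([-0.24,  0.12,  0.05]), array([ 0.   , -0.   ,  0.001]))
```

View pics/w1.png

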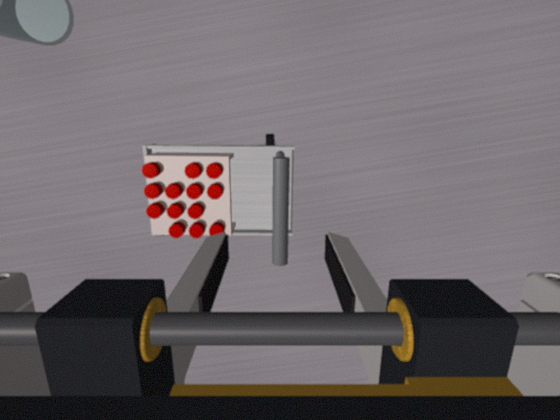

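View pics/t1.png

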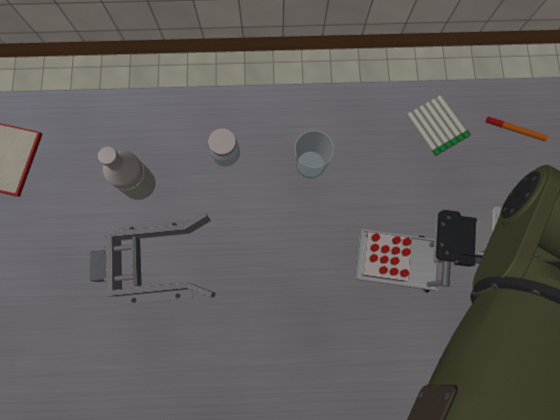

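Wrist view: the bar runs from (281,155) to (280,265), centred between the fingers and parallel to the image columns. The black wheel at (270,139) sticks out on the caddy's right.

Run:
```python
from h import *
import pickle
c,P=pickle.load(open('w1.pkl','rb'))
a=ray(c,P,281.5,155,134);b=ray(c,P,280,265,134);print(a,b,(a+b)/2,np.linalg.norm(a-b),'heading',np.degrees(np.arctan2(*(a-b)[[1,0]]))+90)
d=[ray(c,P,u,v,42) for u,v in[(145,147),(294,149),(150,236),(290,234)]];print(np.round(d,1))
m=(a+b)/2
print(todo([m[0],m[1],111.2],-.163))
```

```text
[ 574.92942332 -328.10202552  134.        ] [ 480.11768616 -311.69038661  134.        ] [ 527.52355474 -319.89620606  134.        ] 96.22165761752346 heading 80.17957566544595
[[ 597.7 -182.8   42. ]
 [ 569.4 -342.6   42. ]
 [ 496.8 -160.7   42. ]
 [ 472.7 -323.5   42. ]]
(array([0.06, 0.37, 9.43]), array([ 0.   , -0.   ,  0.001]))
```

Request:
servo_tool:
  series:
    - [0,0.1,1,0,0,0]
    - [0,0.25,2,0,0,0]
    - [0,0.25,3,0,0,0]
    - [0,0.25,4,0,0,0]
    - [0,0.25,5,0,0,0]
    - [0,0.25,6,0,0,0]
    - [0,0.25,7,0,0,0]
    - [0,0.25,8,0,0,0]
    - [0,0.25,9,0,0,0]
    - [0,0.25,9.43,0,0,0]

```text
clock: 2.7
eef_pos: [526.8, -318.3, 109.3]
eef_rot: [-3.141, 0.002, -0.162]
wrist_force: [-0.9, -0.3, -0.7]
finger_gap: 59.8
```

Request:
servo_tool:
  series:
    - [0,0,0,0,0,0]
    - [0,0,0,0,0,0]
    - [0,0,0,0,0,0]
    - [0,0,0,0,0,0]
    - [0,0,0,0,0,0]
    - [0,0,0,0,0,0]
    - [0,0,0,0,0,0]
    - [0,0,0,0,0,0]
    - [0,0,0,0,0,0]
    - [0,0,0,0,0,0]
  gripper: 0.6
  grip_force: 35

```text
clock: 3.53
eef_pos: [527.3, -318.6, 111.3]
eef_rot: [3.142, -0.0, -0.162]
wrist_force: [-0.3, 0.1, 0.0]
finger_gap: 13.1
```

Run:
```python
from h import *
import pickle
s=read_state();print(s['clock'],s['eef_pos'],s['eef_rot'],s['wrist_force'],s['finger_gap'])
c,P=snap('wrist','w2.png')
c,P=snap('scene','s2.png')
i=cv2.imread('pics/s2.png');cv2.imwrite('pics/s2z.png',cv2.resize(i[115:245,120:260],None,fx=4,fy=4,interpolation=cv2.INTER_CUBIC))
```

```text
3.5333 [ 527.28823931 -318.58726288  111.29104535] [ 3.14152649e+00 -2.40229055e-04 -1.62230017e-01] [-0.30951286  0.13830448  0.04303109] 13.061346853287011
```

View pics/w2.png

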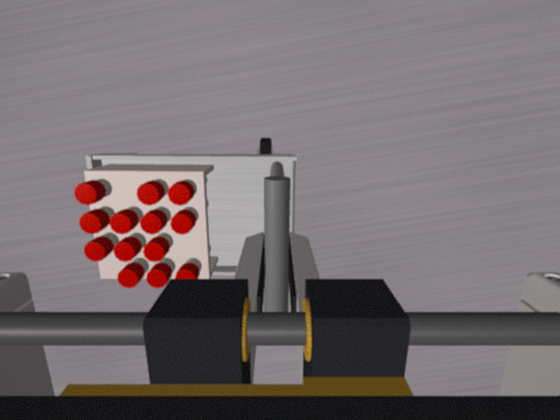

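View pics/s2z.png

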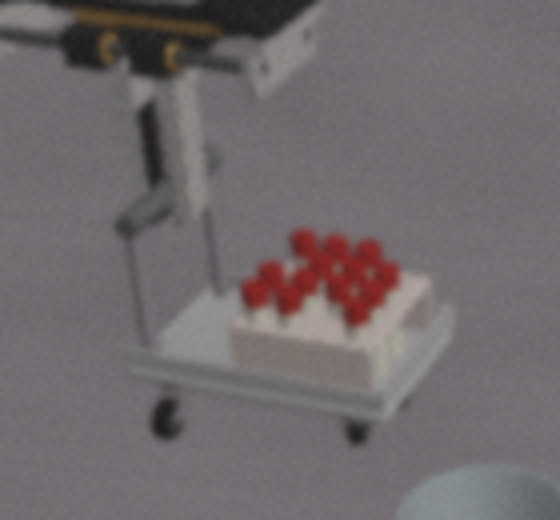

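```bash
cat > plan.py <<'E'
from h import *
from scipy.interpolate import CubicHermiteSpline
ax=np.array([-.063,.998]);thr=np.array([555.,167.]);yawD=np.radians(93.6)-np.pi/2
B0=np.array([527.3,-318.6]);y0=-.1623
hd=lambda y:np.array([-np.sin(y),np.cos(y)])
C0=B0+65*hd(y0);
E_=thr+ax*(-297); C1=E_+65*ax
L=np.linalg.norm(C1-C0)
sp=CubicHermiteSpline([0,L],[C0,C1],[hd(y0),ax])
def bar(s):
    t=s/L;y=y0+(yawD-y0)*(10*t**3-15*t**4+6*t**5);return sp(s)-65*hd(y),y
E
python3 - <<'E'
from plan import *
print(L)
N=4;S=np.linspace(0,L,41)
base=None
for k in range(4):
    b,y=bar(S[10*k]);R0=R.from_euler('xyz',[np.pi,0,y])
    print(k,b.round(1),round(y,3))
    rows=[]
    for j in range(1,11):
        b2,y2=bar(S[10*k+j]);d=R0.inv().apply(np.append(b2-b,0))/10;rows.append([round(d[0],2),round(d[1],2),0,0,0,round(-(y2-y),3)])
    print(rows)
print(bar(L))
E
```

```text
192.5642215943713
0 [ 527.3 -318.6] -0.162
[[np.float64(0.0), np.float64(-0.48), 0, 0, 0, np.float64(-0.0)], [np.float64(0.01), np.float64(-0.96), 0, 0, 0, np.float64(-0.0)], [np.float64(0.03), np.float64(-1.45), 0, 0, 0, np.float64(-0.001)], [np.float64(0.05), np.float64(-1.93), 0, 0, 0, np.float64(-0.002)], [np.float64(0.09), np.float64(-2.41), 0, 0, 0, np.float64(-0.004)], [np.float64(0.13), np.float64(-2.9), 0, 0, 0, np.float64(-0.006)], [np.float64(0.17), np.float64(-3.38), 0, 0, 0, np.float64(-0.009)], [np.float64(0.23), np.float64(-3.87), 0, 0, 0, np.float64(-0.013)], [np.float64(0.29), np.float64(-4.35), 0, 0, 0, np.float64(-0.018)], [np.float64(0.36), np.float64(-4.84), 0, 0, 0, np.float64(-0.023)]]
1 [ 538.7 -271.4] -0.139
[[np.float64(0.09), np.float64(-0.48), 0, 0, 0, np.float64(-0.006)], [np.float64(0.18), np.float64(-0.97), 0, 0, 0, np.float64(-0.013)], [np.float64(0.28), np.float64(-1.45), 0, 0, 0, np.float64(-0.021)], [np.float64(0.39), np.float64(-1.94), 0, 0, 0, np.float64(-0.03)], [np.float64(0.5), np.float64(-2.43), 0, 0, 0, np.float64(-0.039)], [np.float64(0.61),
[... 1095 characters left out ...]
p.float64(-0.006)], [np.float64(0.21), np.float64(-0.95), 0, 0, 0, np.float64(-0.01)], [np.float64(0.29), np.float64(-1.42), 0, 0, 0, np.float64(-0.014)], [np.float64(0.37), np.float64(-1.9), 0, 0, 0, np.float64(-0.017)], [np.float64(0.42), np.float64(-2.38), 0, 0, 0, np.float64(-0.02)], [np.float64(0.47), np.float64(-2.85), 0, 0, 0, np.float64(-0.021)], [np.float64(0.5), np.float64(-3.33), 0, 0, 0, np.float64(-0.022)], [np.float64(0.52), np.float64(-3.81), 0, 0, 0, np.float64(-0.023)], [np.float64(0.53), np.float64(-4.29), 0, 0, 0, np.float64(-0.023)], [np.float64(0.52), np.float64(-4.77), 0, 0, 0, np.float64(-0.023)]]
(array([ 573.69738377, -129.40773735]), np.float64(0.06283185307179573))
```

Request:
servo_tool:
  series:
    - [0,-0.4,0,0,0,0]
    - [0.01,-0.9,0,0,0,0]
    - [0.03,-1.4,0,0,0,-0.001]
    - [0.05,-1.9,0,0,0,-0.002]
    - [0.09,-2.4,0,0,0,-0.004]
    - [0.13,-2.9,0,0,0,-0.006]
    - [0.17,-3.4,0,0,0,-0.009]
    - [0.23,-3.87,0,0,0,-0.013]
    - [0.29,-4.35,0,0,0,-0.018]
    - [0.36,-4.84,0,0,0,-0.023]

```text
clock: 4.47
eef_pos: [538.8, -270.9, 111.3]
eef_rot: [3.142, -0.0, -0.139]
wrist_force: [-0.4, -1.6, 4.2]
finger_gap: 12.6
```

Request:
servo_tool:
  series:
    - [0.09,-0.48,0,0,0,-0.006]
    - [0.18,-0.97,0,0,0,-0.013]
    - [0.28,-1.45,0,0,0,-0.021]
    - [0.39,-1.94,0,0,0,-0.03]
    - [0.5,-2.43,0,0,0,-0.039]
    - [0.61,-2.91,0,0,0,-0.048]
    - [0.72,-3.4,0,0,0,-0.058]
    - [0.83,-3.89,0,0,0,-0.068]
    - [0.94,-4.38,0,0,0,-0.079]
    - [1.05,-4.87,0,0,0,-0.089]

```text
clock: 5.3
eef_pos: [556.0, -224.1, 111.2]
eef_rot: [3.142, -0.0, -0.049]
wrist_force: [-0.8, -0.2, 5.3]
finger_gap: 12.8
```

Request:
servo_tool:
  series:
    - [0.15,-0.48,0,0,0,-0.011]
    - [0.3,-0.96,0,0,0,-0.021]
    - [0.44,-1.44,0,0,0,-0.031]
    - [0.58,-1.92,0,0,0,-0.041]
    - [0.71,-2.4,0,0,0,-0.051]
    - [0.83,-2.88,0,0,0,-0.06]
    - [0.94,-3.36,0,0,0,-0.068]
    - [1.04,-3.84,0,0,0,-0.076]
    - [1.13,-4.33,0,0,0,-0.083]
    - [1.21,-4.81,0,0,0,-0.089]

```text
clock: 6.13
eef_pos: [570.5, -176.7, 111.2]
eef_rot: [3.142, -0.0, 0.04]
wrist_force: [1.3, -1.5, 4.4]
finger_gap: 12.8
```

Request:
servo_tool:
  series:
    - [0.11,-0.47,0,0,0,-0.006]
    - [0.21,-0.95,0,0,0,-0.01]
    - [0.29,-1.42,0,0,0,-0.014]
    - [0.37,-1.9,0,0,0,-0.017]
    - [0.42,-2.38,0,0,0,-0.02]
    - [0.47,-2.85,0,0,0,-0.021]
    - [0.5,-3.33,0,0,0,-0.022]
    - [0.52,-3.81,0,0,0,-0.023]
    - [0.53,-4.29,0,0,0,-0.023]
    - [0.52,-4.77,0,0,0,-0.023]

```text
clock: 6.97
eef_pos: [573.7, -128.8, 111.2]
eef_rot: [3.142, -0.0, 0.062]
wrist_force: [0.8, -1.2, 4.6]
finger_gap: 12.8
```

Run:
```python
from h import *
import pickle
s=read_state();print(s['clock'],s['eef_pos'],s['eef_rot'],s['wrist_force'],s['finger_gap'])
for n in['wrist','scene','top']:
    c,P=snap(n,n+'3.png');pickle.dump((c,P),open(n+'3.pkl','wb'))
i=cv2.imread('pics/scene3.png');cv2.imwrite('pics/s3z.png',cv2.resize(i[110:260,190:450],None,fx=3,fy=3,interpolation=cv2.INTER_CUBIC))
i=cv2.imread('pics/top3.png');cv2.imwrite('pics/t3z.png',cv2.resize(i[200:310,85:395],None,fx=2.5,fy=2.5,interpolation=cv2.INTER_CUBIC))
```

```text
6.9667 [ 573.71984324 -128.83575291  111.22415558] [ 3.14153417e+00 -3.51775653e-04  6.19192647e-02] [ 0.80675266 -1.19458137  4.64552219] 12.833392976559086
```

View pics/s3z.png

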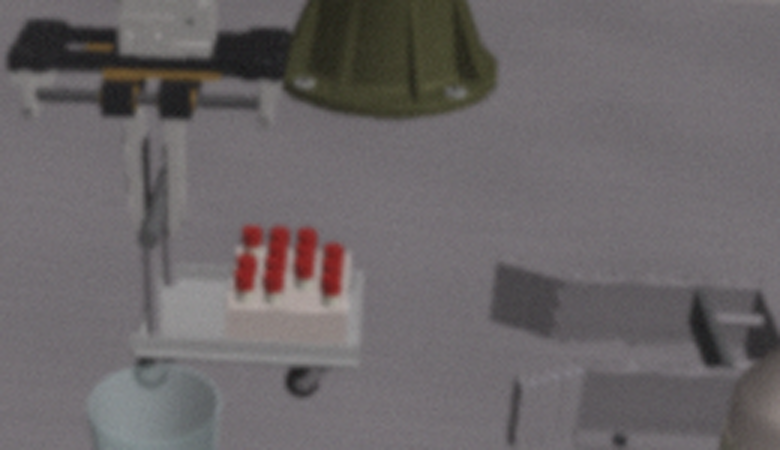

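View pics/t3z.png

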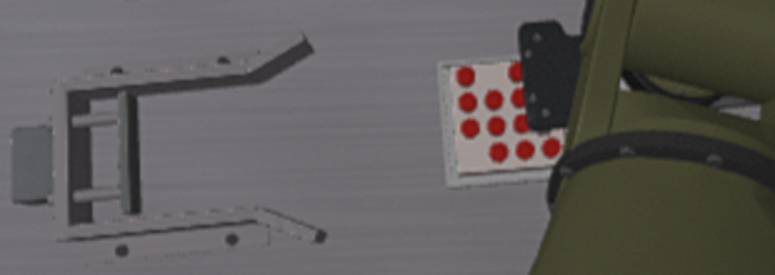

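View pics/wrist3.png

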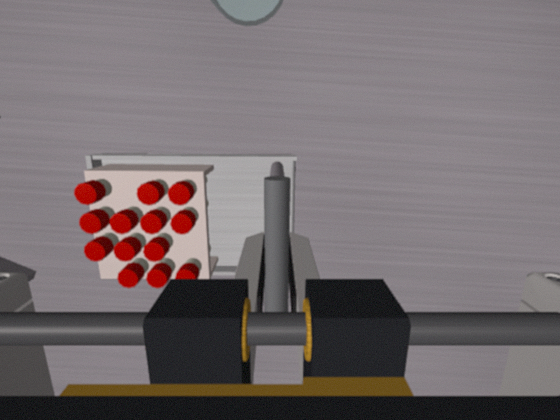

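Run:
```python
import cv2
i=cv2.imread('pics/top3.png')
cv2.imwrite('pics/t3a.png',cv2.resize(i[215:285,250:330],None,fx=8,fy=8,interpolation=cv2.INTER_CUBIC))
a=cv2.resize(i[205:305,85:220],None,fx=5.9,fy=5.9,interpolation=cv2.INTER_CUBIC)
cv2.imwrite('pics/t3b.png',cv2.convertScaleAbs(a,alpha=1.8,beta=-60))
```

```text
(no output)
```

View pics/t3a.png

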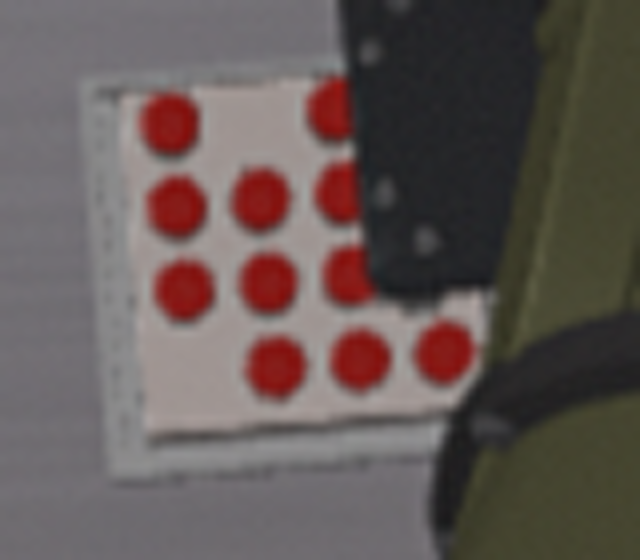

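View pics/t3b.png

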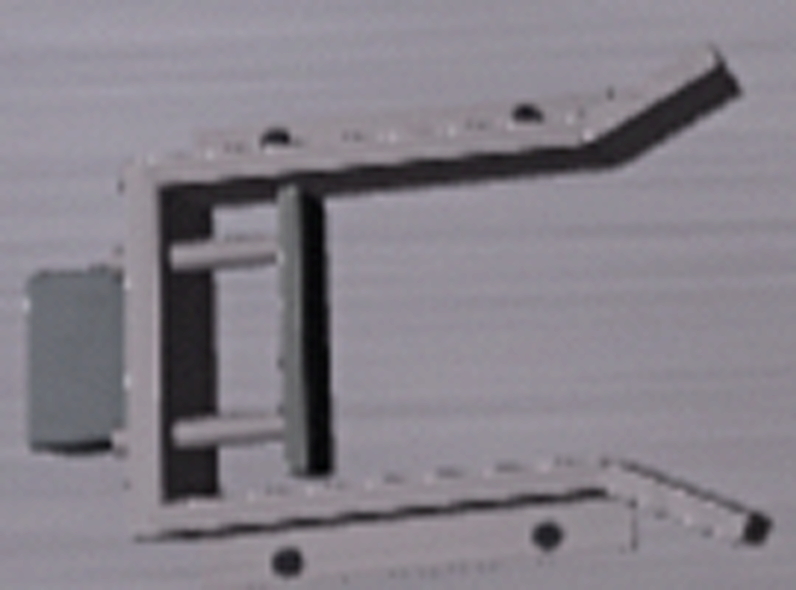

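```bash
cat > chk.py <<'E'
from h import *
import pickle
from scipy.optimize import least_squares
c,P=pickle.load(open('top3.pkl','rb'))
def q(l,u0,v0,s,z): return np.array([ray(c,P,u0+(a+.5)/s-.5,v0+(b+.5)/s-.5,z)[:2] for a,b in l])
for z in(42,49,56):
    d=q([(80,78),(112,482),(345,65),(430,456)],250,215,8,z);v=d[0]-d[1]
    print('deck z',z,d.round(1).tolist(),'w',np.linalg.norm(v).round(1),'yaw',np.arctan2(v[1],v[0]).round(3),'mid',((d[0]+d[1])/2).round(1), 'edges', np.arctan2(*(d[0]-d[2])).round(3),np.arctan2(*(d[1]-d[3])).round(3))
g=q([(162,185),(585,146),(165,503),(615,461),(715,48),(760,515)],85,205,5.9,55)
print(g.round(1))
def f(p):
    a=np.array([-np.sin(p[2]),np.cos(p[2])]);n=np.array([np.cos(p[2]),np.sin(p[2])]);o=p[:2]
    return [(x-o)@n-53 for x in g[:2]]+[(x-o)@n+53 for x in g[2:4]]+[.5*((g[1]-o)@a),.5*((g[3]-o)@a)]
r=least_squares(f,[555,167,.06]);print('dock',r.x,r.fun)
E
python3 chk.py
```

```text
deck z 42 [[616.1, 21.0], [513.8, 15.2], [617.5, -46.7], [517.9, -64.1]] w 102.4 yaw 0.057 mid [565.   18.1] edges -0.021 -0.051
deck z 49 [[614.8, 20.8], [513.3, 15.0], [616.2, -46.3], [517.4, -63.7]] w 101.6 yaw 0.057 mid [564.1  17.9] edges -0.021 -0.051
deck z 56 [[613.5, 20.5], [512.9, 14.8], [614.9, -46.0], [516.9, -63.2]] w 100.8 yaw 0.057 mid [563.2  17.7] edges -0.021 -0.051
[[598.7 315.3]
 [607.9 172.6]
 [492.7 308.7]
 [502.  160.9]
 [640.7 128.7]
 [483.  113. ]]
dock [5.55143457e+02 1.66762760e+02 6.64071102e-02] [ 0.31716699  0.03742978  0.0986686  -0.45326537  1.15684694 -1.15684694]
```

Request:
servo_tool:
  series:
    - [0.02,-0.5,0,0,0,-0.001]
    - [0.04,-1,0,0,0,-0.002]
    - [0.06,-1.5,0,0,0,-0.003]
    - [0.07,-2,0,0,0,-0.003]
    - [0.08,-2.5,0,0,0,-0.003]
    - [0.08,-3,0,0,0,-0.003]
    - [0.08,-3.5,0,0,0,-0.003]
    - [0.08,-4,0,0,0,-0.003]
    - [0.08,-4.5,0,0,0,-0.003]
    - [0.08,-5,0,0,0,-0.003]

```text
clock: 7.95
eef_pos: [571.4, -79.4, 111.2]
eef_rot: [3.141, -0.0, 0.065]
wrist_force: [1.4, -0.8, 4.5]
finger_gap: 12.7
```

Request:
servo_tool:
  series:
    - [0,-0.5,0,0,0,0]
    - [0,-1,0,0,0,0]
    - [0,-1.5,0,0,0,0]
    - [0,-2,0,0,0,0]
    - [0,-2.5,0,0,0,0]
    - [0,-3,0,0,0,0]
    - [0,-3.5,0,0,0,0]
    - [0,-4,0,0,0,0]
    - [0,-4.4,0,0,0,0]
    - [0,-4.6,0,0,0,0]

```text
clock: 8.78
eef_pos: [568.4, -33.3, 111.2]
eef_rot: [3.142, -0.0, 0.065]
wrist_force: [0.3, -0.4, 4.7]
finger_gap: 13.0
```

Run:
```python
from h import *
import pickle
s=read_state();print(s['clock'],s['eef_pos'],s['eef_rot'],s['wrist_force'],s['finger_gap'])
for n in['wrist','scene','top']:
    c,P=snap(n,n+'4.png');pickle.dump((c,P),open(n+'4.pkl','wb'))
i=cv2.imread('pics/scene4.png');cv2.imwrite('pics/s4z.png',cv2.resize(i[160:290,260:420],None,fx=4.5,fy=4.5,interpolation=cv2.INTER_CUBIC))
i=cv2.imread('pics/top4.png');cv2.imwrite('pics/t4z.png',cv2.resize(i[205:305,165:265],None,fx=6,fy=6,interpolation=cv2.INTER_CUBIC))
```

```text
8.7833 [568.36628642 -33.27118764 111.1700866 ] [ 3.14152289e+00 -8.27244202e-05  6.49215051e-02] [ 0.32909934 -0.38639408  4.74933797] 13.000217641853142
```

View pics/s4z.png

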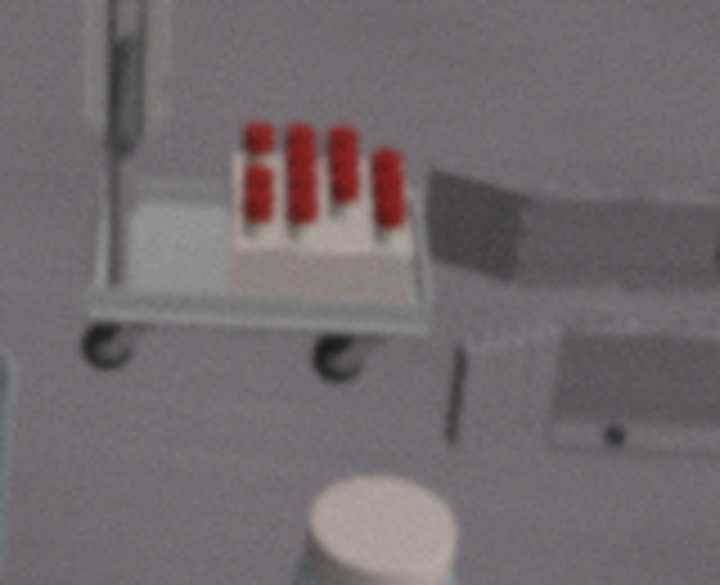

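View pics/t4z.png

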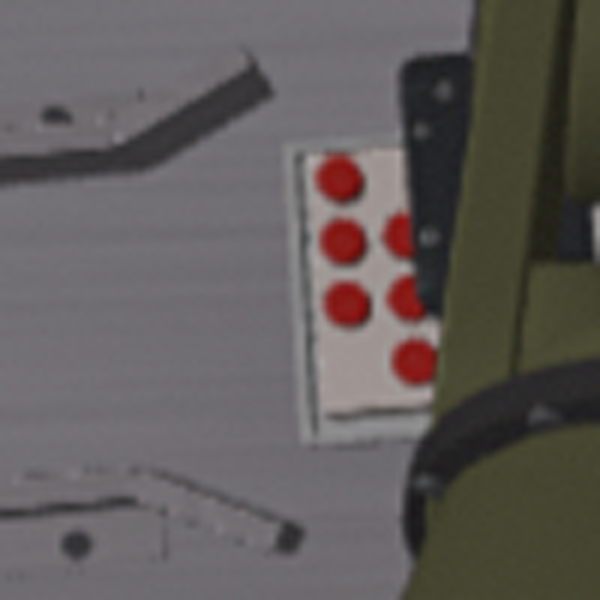

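View pics/wrist4.png

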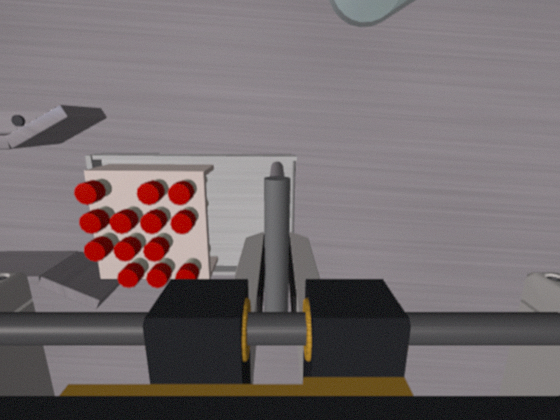

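Run:
```python
from h import *
import pickle
c,P=pickle.load(open('scene4.pkl','rb'))
y=.065;h=np.array([-np.sin(y),np.cos(y),0]);n=np.array([np.cos(y),np.sin(y),0])
o=np.array([568.4,-33.3,0])+65*h
for nm,a,b,z in [('FRwheel',40,35,12),('RRwheel',-70,35,12),('FR reversed',70,35,12),('nose corner top56',80,50,56),('nose bottom 42',80,50,42),('rear corner',-80,50,56)]:
    u,v=proj(c,P,o+a*h+b*n+[0,0,z]);print(nm,(u-260)*4.5,(v-160)*4.5)
c,P=pickle.load(open('top4.pkl','rb'))
def q(l,u0,v0,s,z): return np.array([ray(c,P,u0+(a+.5)/s-.5,v0+(b+.5)/s-.5,z)[:2] for a,b in l])
d=q([(285,145),(303,445)],165,205,6,56)
print(d,d.mean(0),np.linalg.norm(d[0]-d[1]))
d=d.mean(0)
print('axis x at nose',555.14-.0664*(d[1]-166.8),'tcp nose',o+80*h)
# wrist cam guard
c,P=pickle.load(open('wrist4.pkl','rb'))
for u,v,z in [(66,110,55),(90,156,42),(90,156,56),(39,263,55),(55,252,55)]: print((u,v),ray(c,P,u,v,z).round(1))
```

```text
FRwheel 338.5393616695559 353.9561911007469
RRwheel 108.02672972314451 342.78011509748274
FR reversed 401.7948308918106 357.02304225628086
nose corner top56 434.60217318188893 299.8836465792589
nose bottom 42 431.5312309525386 324.8381501987759
rear corner 85.82443246519071 283.4014882779208
[[607.25554845 115.72449659]
 [508.04685485 109.59818222]] [557.65120165 112.6613394 ] 99.39766904865108
axis x at nose 558.7348070636381 tcp nose [558.98163537 111.39379533   0.        ]
(66, 110) [641.  124.2  55. ]
(90, 156) [606.9 117.6  42. ]
(90, 156) [609.  109.3  56. ]
(39, 263) [517.7 159.8  55. ]
(55, 252) [528.4 145.5  55. ]
```

Run:
```python
from h import *
import pickle
c,P=pickle.load(open('top4.pkl','rb'))
i=cv2.convertScaleAbs(cv2.imread('pics/top4.png'),alpha=1.7,beta=-50)
u0,v0,s=125,210,7
z=cv2.resize(i[v0:v0+84,u0:u0+110],None,fx=s,fy=s,interpolation=cv2.INTER_CUBIC)
y=.0664;h=np.array([-np.sin(y),np.cos(y)]);n=np.array([np.cos(y),np.sin(y)]);o=np.array([555.14,166.8])
def L(pts,col):
    a=[((np.array(proj(c,P,[*(o+x*h+w*n),zz]))-[u0,v0]+.5)*s-.5) for x,w,zz in pts]
    cv2.polylines(z,[np.round(a).astype(int)],False,col,1)
for sg in(1,-1):
    L([(150,53*sg,55),(0,53*sg,55),(-45,74*sg,55)],(0,255,0))
    L([(150,53*sg,0),(0,53*sg,0),(-45,74*sg,0)],(0,0,255))
cv2.imwrite('pics/ov4.png',z)
```

```text
(no output)
```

View pics/ov4.png

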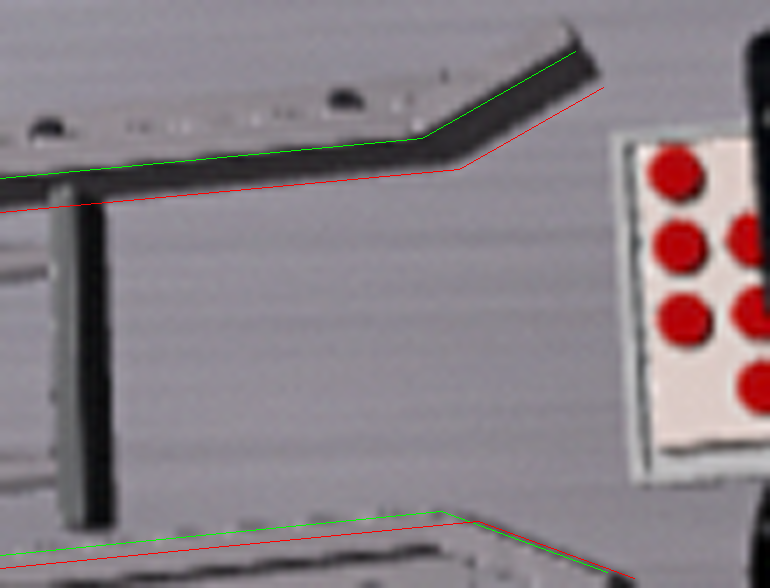

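Request:
servo_tool:
  series:
    - [0.01,-0.4,0,0,0,0]
    - [0.03,-0.8,0,0,0,0]
    - [0.04,-1.2,0,0,0,-0.001]
    - [0.06,-1.6,0,0,0,-0.001]
    - [0.06,-2,0,0,0,-0.001]
    - [0.06,-2.4,0,0,0,-0.001]
    - [0.06,-2.8,0,0,0,-0.001]
    - [0.06,-3.2,0,0,0,-0.001]
    - [0.06,-3.6,0,0,0,-0.001]
    - [0.06,-4,0,0,0,-0.001]

```text
clock: 9.77
eef_pos: [566.4, 6.3, 111.2]
eef_rot: [3.141, -0.0, 0.065]
wrist_force: [0.1, -0.9, 6.1]
finger_gap: 12.8
```

Request:
servo_tool:
  series:
    - [0,-0.3,0,0,0,0]
    - [0,-0.6,0,0,0,0]
    - [0,-0.9,0,0,0,0]
    - [0,-1.2,0,0,0,0]
    - [0,-1.5,0,0,0,0]
    - [0,-1.8,0,0,0,0]
    - [0,-2.1,0,0,0,0]
    - [0,-2.4,0,0,0,0]
    - [0,-2.7,0,0,0,0]
    - [0,-3,0,0,0,0]

```text
clock: 10.6
eef_pos: [564.4, 36.2, 111.2]
eef_rot: [3.141, -0.0, 0.066]
wrist_force: [1.0, -1.0, 5.0]
finger_gap: 12.9
```

Run:
```python
from h import *
import pickle
s=read_state();print(s['clock'],s['eef_pos'],s['eef_rot'],s['wrist_force'],s['moment'],s['finger_gap'])
c,P=snap('top','top5.png');pickle.dump((c,P),open('top5.pkl','wb'))
i=cv2.convertScaleAbs(cv2.imread('pics/top5.png'),alpha=1.7,beta=-50)
cv2.imwrite('pics/t5z.png',cv2.resize(i[210:300,110:220],None,fx=6.5,fy=6.5,interpolation=cv2.INTER_CUBIC))
```

```text
10.6 [564.43646322  36.17132254 111.17258786] [ 3.14141613e+00 -5.69893530e-05  6.55005848e-02] [ 0.99289652 -1.02214939  4.99932696] [-0.11829418 -0.11425824 -0.0785692 ] 12.932620146288139
```

View pics/t5z.png

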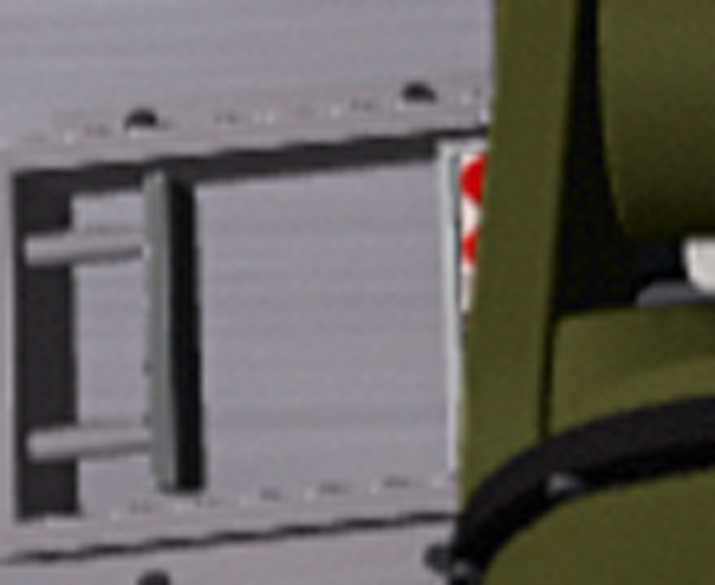

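Request:
servo_tool:
  series:
    - [0,-0.3,0,0,0,0]
    - [0,-0.6,0,0,0,0]
    - [0,-0.9,0,0,0,0]
    - [0,-1.2,0,0,0,0]
    - [0,-1.5,0,0,0,0]
    - [0,-1.8,0,0,0,0]
    - [0,-2.1,0,0,0,0]
    - [0,-2.4,0,0,0,0]
    - [0,-2.7,0,0,0,0]
    - [0,-3,0,0,0,0]

```text
clock: 11.48
eef_pos: [562.5, 66.1, 111.2]
eef_rot: [3.141, -0.0, 0.066]
wrist_force: [0.5, 0.2, 5.8]
finger_gap: 13.0
```

Request:
servo_tool:
  series:
    - [0,-0.3,0,0,0,0]
    - [0,-0.6,0,0,0,0]
    - [0,-0.9,0,0,0,0]
    - [0,-1.2,0,0,0,0]
    - [0,-1.5,0,0,0,0]
    - [0,-1.8,0,0,0,0]
    - [0,-2.1,0,0,0,0]
    - [0,-2.4,0,0,0,0]
    - [0,-2.7,0,0,0,0]
    - [0,-3,0,0,0,0]

```text
clock: 12.32
eef_pos: [560.5, 96.1, 111.2]
eef_rot: [3.141, -0.0, 0.066]
wrist_force: [0.2, -0.3, 5.6]
finger_gap: 12.8
```

Run:
```python
from h import *
import pickle
s=read_state();print(s['clock'],s['eef_pos'],s['eef_rot'],s['wrist_force'],s['moment'],s['finger_gap'])
c,P=snap('top','top6.png')
i=cv2.convertScaleAbs(cv2.imread('pics/top6.png'),alpha=1.7,beta=-50)
cv2.imwrite('pics/t6z.png',cv2.resize(i[210:300,90:200],None,fx=6.5,fy=6.5,interpolation=cv2.INTER_CUBIC))
```

```text
12.3167 [560.54164334  96.05924569 111.18095949] [ 3.14140328e+00 -5.43045699e-05  6.55420705e-02] [ 0.19093    -0.25976217  5.64401256] [-0.09640404 -0.15551554 -0.08501355] 12.821885140187158
```

View pics/t6z.png

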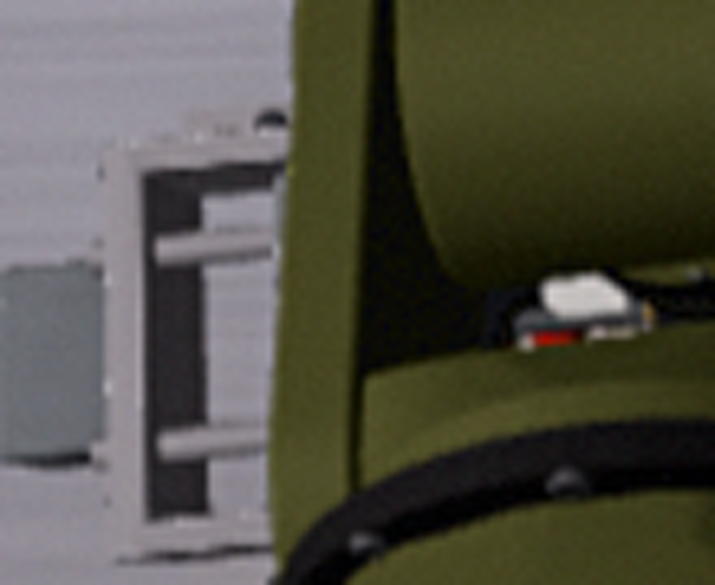

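Request:
servo_tool:
  series:
    - [0,-0.15,0,0,0,0]
    - [0,-0.3,0,0,0,0]
    - [0,-0.45,0,0,0,0]
    - [0,-0.6,0,0,0,0]
    - [0,-0.75,0,0,0,0]
    - [0,-0.9,0,0,0,0]
    - [0,-1.05,0,0,0,0]
    - [0,-1.2,0,0,0,0]
    - [0,-1.35,0,0,0,0]
    - [0,-1.5,0,0,0,0]

```text
clock: 13.2
eef_pos: [559.5, 111.0, 111.2]
eef_rot: [3.141, 0.0, 0.066]
wrist_force: [-0.0, -1.8, 5.9]
finger_gap: 13.2
```

Request:
servo_tool:
  series:
    - [0,-0.05,0,0,0,0]
    - [0,-0.1,0,0,0,0]
    - [0,-0.15,0,0,0,0]
    - [0,-0.2,0,0,0,0]
    - [0,-0.25,0,0,0,0]
    - [0,-0.3,0,0,0,0]
    - [0,-0.35,0,0,0,0]
    - [0,-0.4,0,0,0,0]
    - [0,-0.45,0,0,0,0]
    - [0,-0.5,0,0,0,0]

```text
clock: 14.03
eef_pos: [559.2, 115.9, 111.2]
eef_rot: [3.141, 0.0, 0.066]
wrist_force: [-0.2, -0.7, 4.7]
finger_gap: 12.9
```

Request:
servo_tool:
  series:
    - [0,-0.04,0,0,0,0]
    - [0,-0.08,0,0,0,0]
    - [0,-0.12,0,0,0,0]
    - [0,-0.16,0,0,0,0]
    - [0,-0.2,0,0,0,0]
    - [0,-0.24,0,0,0,0]
    - [0,-0.28,0,0,0,0]
    - [0,-0.32,0,0,0,0]
    - [0,-0.36,0,0,0,0]
    - [0,-0.4,0,0,0,0]

```text
clock: 14.87
eef_pos: [559.2, 119.2, 111.2]
eef_rot: [3.14, -0.0, 0.065]
wrist_force: [2.6, -5.3, 5.3]
finger_gap: 12.6
```

Request:
servo_tool:
  series:
    - [0,-0.03,0,0,0,0]
    - [0,-0.06,0,0,0,0]
    - [0,-0.09,0,0,0,0]
    - [0,-0.12,0,0,0,0]
    - [0,-0.15,0,0,0,0]
    - [0,-0.18,0,0,0,0]
    - [0,-0.21,0,0,0,0]
    - [0,-0.24,0,0,0,0]
    - [0,-0.27,0,0,0,0]
    - [0,-0.3,0,0,0,0]

```text
clock: 15.7
eef_pos: [559.0, 122.2, 111.2]
eef_rot: [3.14, -0.0, 0.065]
wrist_force: [2.7, -5.6, 5.9]
finger_gap: 13.2
```

Request:
servo_tool:
  series:
    - [0.01,-0.03,0,0,0,0]
    - [0.02,-0.06,0,0,0,0]
    - [0.03,-0.09,0,0,0,0]
    - [0.04,-0.12,0,0,0,0]
    - [0.04,-0.15,0,0,0,0]
    - [0.04,-0.18,0,0,0,0]
    - [0.04,-0.21,0,0,0,0]
    - [0.04,-0.24,0,0,0,0]
    - [0.04,-0.27,0,0,0,0]
    - [0.04,-0.3,0,0,0,0]

```text
clock: 16.53
eef_pos: [559.2, 125.2, 111.3]
eef_rot: [3.14, -0.0, 0.065]
wrist_force: [1.6, -4.7, 6.4]
finger_gap: 12.7
```

Request:
servo_tool:
  series:
    - [0,-0.01,0,0,0,0]
    - [0,-0.02,0,0,0,0]
    - [0,-0.03,0,0,0,0]
    - [0,-0.04,0,0,0,0]
    - [0,-0.05,0,0,0,0]
    - [0,-0.06,0,0,0,0]
    - [0,-0.07,0,0,0,0]
    - [0,-0.08,0,0,0,0]
    - [0,-0.09,0,0,0,0]
    - [0,-0.1,0,0,0,0]

```text
clock: 17.37
eef_pos: [559.1, 126.2, 111.3]
eef_rot: [3.14, -0.0, 0.065]
wrist_force: [2.4, -4.4, 6.2]
finger_gap: 13.4
```

Request:
servo_tool:
  series:
    - [0,-0.01,0,0,0,0]
    - [0,-0.02,0,0,0,0]
    - [0,-0.03,0,0,0,0]
    - [0,-0.04,0,0,0,0]
    - [0,-0.05,0,0,0,0]
    - [0,-0.06,0,0,0,0]
    - [0,-0.07,0,0,0,0]
    - [0,-0.08,0,0,0,0]
    - [0,-0.09,0,0,0,0]
    - [0,-0.1,0,0,0,0]

```text
clock: 18.2
eef_pos: [559.1, 127.2, 111.2]
eef_rot: [3.14, -0.0, 0.065]
wrist_force: [1.5, -4.7, 5.0]
finger_gap: 13.1
```

Request:
servo_tool:
  series:
    - [0,-0.01,0,0,0,0]
    - [0,-0.02,0,0,0,0]
    - [0,-0.03,0,0,0,0]
    - [0,-0.04,0,0,0,0]
    - [0,-0.05,0,0,0,0]
    - [0,-0.06,0,0,0,0]
    - [0,-0.07,0,0,0,0]
    - [0,-0.08,0,0,0,0]
    - [0,-0.09,0,0,0,0]
    - [0,-0.1,0,0,0,0]

```text
clock: 19.03
eef_pos: [559.0, 128.2, 111.2]
eef_rot: [3.14, -0.0, 0.065]
wrist_force: [2.3, -5.3, 4.4]
finger_gap: 13.2
```

Request:
servo_tool:
  series:
    - [0,-0.012,0,0,0,0]
    - [0,-0.024,0,0,0,0]
    - [0,-0.036,0,0,0,0]
    - [0,-0.048,0,0,0,0]
    - [0,-0.06,0,0,0,0]
    - [0,-0.072,0,0,0,0]
    - [0,-0.084,0,0,0,0]
    - [0,-0.096,0,0,0,0]
    - [0,-0.108,0,0,0,0]
    - [0,-0.12,0,0,0,0]

```text
clock: 19.87
eef_pos: [558.9, 129.4, 111.2]
eef_rot: [3.14, -0.0, 0.065]
wrist_force: [2.1, -6.1, 5.2]
finger_gap: 13.0
```

Request:
servo_tool:
  series:
    - [0,-0.012,0,0,0,0]
    - [0,-0.024,0,0,0,0]
    - [0,-0.036,0,0,0,0]
    - [0,-0.048,0,0,0,0]
    - [0,-0.06,0,0,0,0]
    - [0,-0.072,0,0,0,0]
    - [0,-0.084,0,0,0,0]
    - [0,-0.096,0,0,0,0]
    - [0,-0.108,0,0,0,0]
    - [0,-0.12,0,0,0,0]

```text
clock: 20.7
eef_pos: [558.8, 130.6, 111.2]
eef_rot: [3.14, -0.0, 0.065]
wrist_force: [2.5, -4.7, 4.8]
finger_gap: 12.9
```

Request:
servo_tool:
  series:
    - [0,-0.012,0,0,0,0]
    - [0,-0.024,0,0,0,0]
    - [0,-0.036,0,0,0,0]
    - [0,-0.048,0,0,0,0]
    - [0,-0.06,0,0,0,0]
    - [0,-0.072,0,0,0,0]
    - [0,-0.084,0,0,0,0]
    - [0,-0.096,0,0,0,0]
    - [0,-0.108,0,0,0,0]
    - [0,-0.12,0,0,0,0]

```text
clock: 21.53
eef_pos: [558.8, 131.8, 111.3]
eef_rot: [3.14, -0.0, 0.065]
wrist_force: [1.6, -6.9, 4.6]
finger_gap: 13.2
```

Request:
servo_tool:
  series:
    - [0,-0.008,0,0,0,0]
    - [0,-0.016,0,0,0,0]
    - [0,-0.024,0,0,0,0]
    - [0,-0.032,0,0,0,0]
    - [0,-0.04,0,0,0,0]
    - [0,-0.048,0,0,0,0]
    - [0,-0.056,0,0,0,0]
    - [0,-0.064,0,0,0,0]
    - [0,-0.072,0,0,0,0]
    - [0,-0.08,0,0,0,0]

```text
clock: 22.37
eef_pos: [558.7, 132.6, 111.2]
eef_rot: [3.14, -0.0, 0.065]
wrist_force: [1.1, -5.4, 6.3]
finger_gap: 12.8
```

Request:
servo_tool:
  series:
    - [0,-0.012,0,0,0,0]
    - [0,-0.024,0,0,0,0]
    - [0,-0.036,0,0,0,0]
    - [0,-0.048,0,0,0,0]
    - [0,-0.06,0,0,0,0]
    - [0,-0.072,0,0,0,0]
    - [0,-0.084,0,0,0,0]
    - [0,-0.096,0,0,0,0]
    - [0,-0.108,0,0,0,0]
    - [0,-0.12,0,0,0,0]

```text
clock: 23.2
eef_pos: [558.7, 133.8, 111.3]
eef_rot: [3.14, -0.0, 0.065]
wrist_force: [1.2, -4.2, 5.5]
finger_gap: 12.8
```

Request:
servo_tool:
  series:
    - [0,-0.012,0,0,0,0]
    - [0,-0.024,0,0,0,0]
    - [0,-0.036,0,0,0,0]
    - [0,-0.048,0,0,0,0]
    - [0,-0.06,0,0,0,0]
    - [0,-0.072,0,0,0,0]
    - [0,-0.084,0,0,0,0]
    - [0,-0.096,0,0,0,0]
    - [0,-0.108,0,0,0,0]
    - [0,-0.12,0,0,0,0]

```text
clock: 24.03
eef_pos: [558.6, 135.0, 111.2]
eef_rot: [3.14, -0.0, 0.065]
wrist_force: [2.0, -5.7, 6.5]
finger_gap: 12.7
```

Request:
servo_tool:
  series:
    - [0,-0.012,0,0,0,0]
    - [0,-0.024,0,0,0,0]
    - [0,-0.036,0,0,0,0]
    - [0,-0.048,0,0,0,0]
    - [0,-0.06,0,0,0,0]
    - [0,-0.072,0,0,0,0]
    - [0,-0.084,0,0,0,0]
    - [0,-0.096,0,0,0,0]
    - [0,-0.108,0,0,0,0]
    - [0,-0.12,0,0,0,0]

```text
clock: 24.87
eef_pos: [558.5, 136.2, 111.3]
eef_rot: [3.14, -0.0, 0.065]
wrist_force: [2.2, -5.5, 5.7]
finger_gap: 12.8
```

Request:
servo_tool:
  series:
    - [0,-0.012,0,0,0,0]
    - [0,-0.024,0,0,0,0]
    - [0,-0.036,0,0,0,0]
    - [0,-0.048,0,0,0,0]
    - [0,-0.06,0,0,0,0]
    - [0,-0.072,0,0,0,0]
    - [0,-0.084,0,0,0,0]
    - [0,-0.096,0,0,0,0]
    - [0,-0.108,0,0,0,0]
    - [0,-0.12,0,0,0,0]

```text
clock: 25.7
eef_pos: [558.4, 137.4, 111.2]
eef_rot: [3.14, -0.0, 0.065]
wrist_force: [1.4, -5.1, 5.1]
finger_gap: 13.1
```

Request:
servo_tool:
  series:
    - [0,-0.012,0,0,0,0]
    - [0,-0.024,0,0,0,0]
    - [0,-0.036,0,0,0,0]
    - [0,-0.048,0,0,0,0]
    - [0,-0.06,0,0,0,0]
    - [0,-0.072,0,0,0,0]
    - [0,-0.084,0,0,0,0]
    - [0,-0.096,0,0,0,0]
    - [0,-0.108,0,0,0,0]
    - [0,-0.12,0,0,0,0]

```text
clock: 26.53
eef_pos: [558.3, 138.6, 111.3]
eef_rot: [3.14, -0.0, 0.065]
wrist_force: [3.2, -5.7, 5.7]
finger_gap: 12.9
```

Request:
servo_tool:
  series:
    - [0,-0.012,0,0,0,0]
    - [0,-0.024,0,0,0,0]
    - [0,-0.036,0,0,0,0]
    - [0,-0.048,0,0,0,0]
    - [0,-0.06,0,0,0,0]
    - [0,-0.072,0,0,0,0]
    - [0,-0.084,0,0,0,0]
    - [0,-0.096,0,0,0,0]
    - [0,-0.108,0,0,0,0]
    - [0,-0.12,0,0,0,0]

```text
clock: 27.37
eef_pos: [558.3, 139.8, 111.3]
eef_rot: [3.14, -0.0, 0.065]
wrist_force: [1.2, -5.1, 5.3]
finger_gap: 12.9
```

Request:
servo_tool:
  series:
    - [0,-0.012,0,0,0,0]
    - [0,-0.024,0,0,0,0]
    - [0,-0.036,0,0,0,0]
    - [0,-0.048,0,0,0,0]
    - [0,-0.06,0,0,0,0]
    - [0,-0.072,0,0,0,0]
    - [0,-0.084,0,0,0,0]
    - [0,-0.096,0,0,0,0]
    - [0,-0.108,0,0,0,0]
    - [0,-0.12,0,0,0,0]

```text
clock: 28.2
eef_pos: [558.2, 141.0, 111.3]
eef_rot: [3.14, -0.0, 0.065]
wrist_force: [1.7, -4.9, 5.0]
finger_gap: 12.9
```

Request:
servo_tool:
  series:
    - [0,-0.012,0,0,0,0]
    - [0,-0.024,0,0,0,0]
    - [0,-0.036,0,0,0,0]
    - [0,-0.048,0,0,0,0]
    - [0,-0.06,0,0,0,0]
    - [0,-0.072,0,0,0,0]
    - [0,-0.084,0,0,0,0]
    - [0,-0.096,0,0,0,0]
    - [0,-0.108,0,0,0,0]
    - [0,-0.12,0,0,0,0]

```text
clock: 29.03
eef_pos: [558.1, 142.2, 111.2]
eef_rot: [3.14, -0.0, 0.065]
wrist_force: [0.8, -5.2, 6.1]
finger_gap: 12.9
```

Request:
servo_tool:
  series:
    - [0,-0.012,0,0,0,0]
    - [0,-0.024,0,0,0,0]
    - [0,-0.036,0,0,0,0]
    - [0,-0.048,0,0,0,0]
    - [0,-0.06,0,0,0,0]
    - [0,-0.072,0,0,0,0]
    - [0,-0.084,0,0,0,0]
    - [0,-0.096,0,0,0,0]
    - [0,-0.108,0,0,0,0]
    - [0,-0.12,0,0,0,0]

```text
clock: 29.87
eef_pos: [558.0, 143.4, 111.2]
eef_rot: [3.14, -0.0, 0.065]
wrist_force: [3.2, -5.0, 4.5]
finger_gap: 12.9
```

Request:
servo_tool:
  series:
    - [0,-0.012,0,0,0,0]
    - [0,-0.024,0,0,0,0]
    - [0,-0.036,0,0,0,0]
    - [0,-0.048,0,0,0,0]
    - [0,-0.06,0,0,0,0]
    - [0,-0.072,0,0,0,0]
    - [0,-0.084,0,0,0,0]
    - [0,-0.096,0,0,0,0]
    - [0,-0.108,0,0,0,0]
    - [0,-0.12,0,0,0,0]

```text
clock: 30.7
eef_pos: [557.9, 144.6, 111.2]
eef_rot: [3.14, -0.0, 0.065]
wrist_force: [1.8, -5.3, 5.6]
finger_gap: 13.0
```

Request:
servo_tool:
  series:
    - [0,-0.012,0,0,0,0]
    - [0,-0.024,0,0,0,0]
    - [0,-0.036,0,0,0,0]
    - [0,-0.048,0,0,0,0]
    - [0,-0.06,0,0,0,0]
    - [0,-0.072,0,0,0,0]
    - [0,-0.084,0,0,0,0]
    - [0,-0.096,0,0,0,0]
    - [0,-0.108,0,0,0,0]
    - [0,-0.12,0,0,0,0]

```text
clock: 31.53
eef_pos: [557.9, 145.8, 111.2]
eef_rot: [3.14, -0.0, 0.065]
wrist_force: [1.1, -5.9, 6.4]
finger_gap: 13.3
```

Request:
servo_tool:
  series:
    - [0,-0.012,0,0,0,0]
    - [0,-0.024,0,0,0,0]
    - [0,-0.036,0,0,0,0]
    - [0,-0.048,0,0,0,0]
    - [0,-0.06,0,0,0,0]
    - [0,-0.072,0,0,0,0]
    - [0,-0.084,0,0,0,0]
    - [0,-0.096,0,0,0,0]
    - [0,-0.108,0,0,0,0]
    - [0,-0.12,0,0,0,0]

```text
clock: 32.37
eef_pos: [557.8, 147.0, 111.3]
eef_rot: [3.14, -0.0, 0.065]
wrist_force: [1.5, -5.3, 5.2]
finger_gap: 13.3
```

Request:
servo_tool:
  series:
    - [0,-0.01,0,0,0,0]
    - [0,-0.02,0,0,0,0]
    - [0,-0.03,0,0,0,0]
    - [0,-0.04,0,0,0,0]
    - [0,-0.05,0,0,0,0]
    - [0,-0.06,0,0,0,0]
    - [0,-0.07,0,0,0,0]
    - [0,-0.08,0,0,0,0]
    - [0,-0.09,0,0,0,0]
    - [0,-0.1,0,0,0,0]

```text
clock: 33.2
eef_pos: [557.9, 147.4, 111.3]
eef_rot: [3.139, -0.001, 0.065]
wrist_force: [3.9, -10.7, 6.1]
finger_gap: 13.1
```

Request:
servo_tool:
  series:
    - [0,-0.006,0,0,0,0]
    - [0,-0.012,0,0,0,0]
    - [0,-0.012,0,0,0,0]
    - [0,-0.012,0,0,0,0]
    - [0,-0.012,0,0,0,0]
    - [0,-0.012,0,0,0,0]
    - [0,-0.012,0,0,0,0]
    - [0,-0.012,0,0,0,0]
    - [0,-0.012,0,0,0,0]
    - [0,-0.012,0,0,0,0]

```text
clock: 34.03
eef_pos: [558.0, 147.4, 111.3]
eef_rot: [3.139, -0.001, 0.065]
wrist_force: [3.6, -9.8, 6.0]
finger_gap: 12.8
```

Request:
servo_tool:
  series:
    - [0,-0.01,0,0,0,0]
    - [0,-0.02,0,0,0,0]
    - [0,-0.02,0,0,0,0]
    - [0,-0.02,0,0,0,0]
    - [0,-0.02,0,0,0,0]
    - [0,-0.02,0,0,0,0]
    - [0,-0.02,0,0,0,0]
    - [0,-0.02,0,0,0,0]
    - [0,-0.02,0,0,0,0]
    - [0,-0.02,0,0,0,0]

```text
clock: 34.87
eef_pos: [558.0, 147.5, 111.3]
eef_rot: [3.139, -0.001, 0.065]
wrist_force: [3.7, -10.7, 7.1]
finger_gap: 12.7
```

Run:
```python
from h import *
s=read_state();print(s['clock'],s['eef_pos'],s['wrist_force'],s['moment'])
for n in['scene','scene','scene']:
    c,P=snap(n,n+'7.png');s=read_state();print(s['clock'],s['eef_pos'],s['wrist_force'])
i=cv2.imread('pics/scene7.png');cv2.imwrite('pics/s7z.png',cv2.resize(i[130:290,330:490],None,fx=3.7,fy=3.7,interpolation=cv2.INTER_CUBIC))
```

```text
34.8667 [557.9982017  147.45457821 111.31888715] [  3.67401304 -10.69728059   7.12283163] [-1.96645553 -0.60400608  0.11933478]
34.9167 [558.00961841 147.48772762 111.34408815] [  2.99660924 -10.48074825   6.38964789]
34.9667 [558.0263655  147.47462653 111.36665084] [  3.42374823 -10.79157477   5.1722252 ]
35.0167 [558.04395455 147.46763015 111.37703835] [  2.3896808  -11.22905211   5.65965004]
```

View pics/s7z.png

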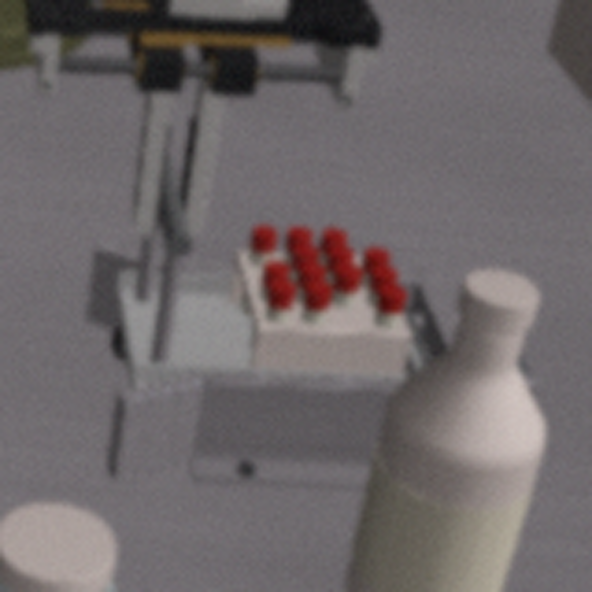

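Request:
servo_tool:
  series:
    - [0,-0.01,0,0,0,0]
    - [0,-0.015,0,0,0,0]
    - [0,-0.015,0,0,0,0]
    - [0,-0.015,0,0,0,0]
    - [0,-0.015,0,0,0,0]
    - [0,-0.015,0,0,0,0]
    - [0,-0.015,0,0,0,0]
    - [0,-0.015,0,0,0,0]
    - [0,-0.015,0,0,0,0]
    - [0,-0.015,0,0,0,0]

```text
clock: 35.85
eef_pos: [558.0, 147.5, 111.4]
eef_rot: [3.139, -0.001, 0.065]
wrist_force: [4.3, -12.7, 6.1]
finger_gap: 12.8
```

Request:
servo_tool:
  series:
    - [0,0,0,0,0,0]
    - [0,0,0,0,0,0]
    - [0,0,0,0,0,0]
    - [0,0,0,0,0,0]
    - [0,0,0,0,0,0]
    - [0,0,0,0,0,0]
    - [0,0,0,0,0,0]
    - [0,0,0,0,0,0]
    - [0,0,0,0,0,0]
    - [0,0,0,0,0,0]

```text
clock: 36.68
eef_pos: [558.0, 147.5, 111.4]
eef_rot: [3.139, -0.001, 0.065]
wrist_force: [3.2, -11.8, 6.4]
finger_gap: 13.1
```

Request:
servo_tool:
  series:
    - [0,0.02,0,0,0,0]
    - [0,0.04,0,0,0,0]
    - [0,0.06,0,0,0,0]
    - [0,0.08,0,0,0,0]
    - [0,0.09,0,0,0,0]
    - [0,0.1,0,0,0,0]
    - [0,0.1,0,0,0,0]
    - [0,0.1,0,0,0,0]
    - [0,0.1,0,0,0,0]
    - [0,0.1,0,0,0,0]

```text
clock: 37.52
eef_pos: [557.9, 147.3, 111.3]
eef_rot: [3.14, -0.001, 0.065]
wrist_force: [1.2, -6.0, 5.8]
finger_gap: 12.8
```

Request:
servo_tool:
  series:
    - [0,0.01,0,0,0,0]
    - [0,0.02,-0.01,0,0,0]
    - [0,0.03,-0.02,0,0,0]
    - [0,0.04,-0.03,0,0,0]
    - [0,0.04,-0.04,0,0,0]
    - [0,0.04,-0.04,0,0,0]
    - [0,0.04,-0.04,0,0,0]
    - [0,0.04,-0.04,0,0,0]
    - [0,0.04,-0.04,0,0,0]
    - [0,0.04,-0.04,0,0,0]

```text
clock: 38.35
eef_pos: [557.6, 147.2, 111.3]
eef_rot: [3.141, 0.0, 0.065]
wrist_force: [1.7, -6.3, 2.9]
finger_gap: 13.3
```

Request:
servo_tool:
  series:
    - [0,0.01,0,0,0,0]
    - [0,0.02,0,0,0,0]
    - [0,0.03,-0.01,0,0,0]
    - [0,0.04,-0.02,0,0,0]
    - [0,0.04,-0.02,0,0,0]
    - [0,0.04,-0.02,0,0,0]
    - [0,0.04,-0.02,0,0,0]
    - [0,0.04,-0.02,0,0,0]
    - [0,0.04,-0.02,0,0,0]
    - [0,0.04,-0.02,0,0,0]

```text
clock: 39.18
eef_pos: [557.4, 147.2, 111.4]
eef_rot: [3.141, 0.001, 0.066]
wrist_force: [2.0, -4.6, 1.9]
finger_gap: 12.9
```

Run:
```python
from h import *
for n in['scene','scene','scene']:
    c,P=snap(n,n+'8.png');s=read_state();print(s['clock'],s['eef_pos'],s['wrist_force'],s['moment'])
```

```text
39.2333 [557.36361578 147.14264831 111.39455841] [ 1.90255653 -4.50321196  1.8318804 ] [-0.89586824 -0.43146154  0.00846791]
39.2833 [557.38941955 147.14669461 111.39239625] [ 1.94252545 -5.13440318  1.21810438] [-0.90429072 -0.4523657   0.02814682]
39.3333 [557.38256941 147.17663941 111.41630985] [ 2.26926728 -5.16065914  2.11497596] [-9.44791177e-01 -3.83304161e-01 -8.85377022e-04]
```

Request:
servo_tool:
  series:
    - [0,0.01,0,0,0,0]
    - [0,0.02,0,0,0,0]
    - [0,0.03,0,0,0,0]
    - [0,0.04,0,0,0,0]
    - [0,0.04,0,0,0,0]
    - [0,0.04,0,0,0,0]
    - [0,0.04,0,0,0,0]
    - [0,0.04,0,0,0,0]
    - [0,0.04,0,0,0,0]
    - [0,0.04,0,0,0,0]

```text
clock: 40.17
eef_pos: [557.4, 147.3, 111.7]
eef_rot: [-3.142, 0.0, 0.066]
wrist_force: [1.8, -3.1, -0.7]
finger_gap: 12.8
```

Request:
servo_tool:
  series:
    - [0,0,0,0,0,0]
    - [0,0,0,0,0,0]
    - [0,0,0,0,0,0]
    - [0,0,0,0,0,0]
    - [0,0,0,0,0,0]
    - [0,0,0,0,0,0]
    - [0,0,0,0,0,0]
    - [0,0,0,0,0,0]
    - [0,0,0,0,0,0]
    - [0,0,0,0,0,0]
  gripper: 5

```text
clock: 41.0
eef_pos: [557.5, 147.3, 111.8]
eef_rot: [-3.142, -0.0, 0.066]
wrist_force: [0.7, -0.3, -0.9]
finger_gap: 50.1
```

Request:
servo_tool:
  series:
    - [0,0,-0.5,0,0,0]
    - [0,0,-1.5,0,0,0]
    - [0,0,-2.5,0,0,0]
    - [0,0,-3.5,0,0,0]
    - [0,0,-5,0,0,0]
    - [0,0,-6.5,0,0,0]
    - [0,0,-8,0,0,0]
    - [0,0,-9.5,0,0,0]
    - [0,0,-11,0,0,0]
    - [0,0,-12,0,0,0]

```text
clock: 41.83
eef_pos: [557.8, 147.4, 234.4]
eef_rot: [-3.141, -0.003, 0.066]
wrist_force: [-0.4, -0.3, -0.0]
finger_gap: 50.3
```

Request:
servo_tool:
  series:
    - [-1,3,0,0,0,0]
    - [-2,6,0,0,0,0]
    - [-3,9,0,0,0,0]
    - [-4,12,0,0,0,0]
    - [-5,15,0,0,0,0]
    - [-6,18,0,0,0,0]
    - [-7,21,0,0,0,0]
    - [-8,24,0,0,0,0]
    - [-8,26,0,0,0,0]
    - [-8,26,0,0,0,0]

```text
clock: 42.67
eef_pos: [494.4, -120.4, 232.4]
eef_rot: [3.141, -0.001, 0.063]
wrist_force: [-0.2, -0.2, -0.2]
finger_gap: 49.9
```

Run:
```python
from h import *
import pickle
s=read_state();print(s['clock'],s['eef_pos'],s['wrist_force'],s['finger_gap'])
for n in['scene','top']:
    c,P=snap(n,n+'9.png');pickle.dump((c,P),open(n+'9.pkl','wb'))
i=cv2.imread('pics/top9.png');cv2.imwrite('pics/t9z.png',cv2.resize(cv2.convertScaleAbs(i[200:310,85:235],alpha=1.7,beta=-50),None,fx=5.2,fy=5.2,interpolation=cv2.INTER_CUBIC))
i=cv2.imread('pics/scene9.png');cv2.imwrite('pics/s9z.png',cv2.resize(i[130:290,330:490],None,fx=3.7,fy=3.7,interpolation=cv2.INTER_CUBIC))
```

```text
42.6667 [ 494.41129951 -120.39918558  232.43029558] [-0.18418446 -0.24223153 -0.19124504] 49.89232518539902
```

View pics/t9z.png

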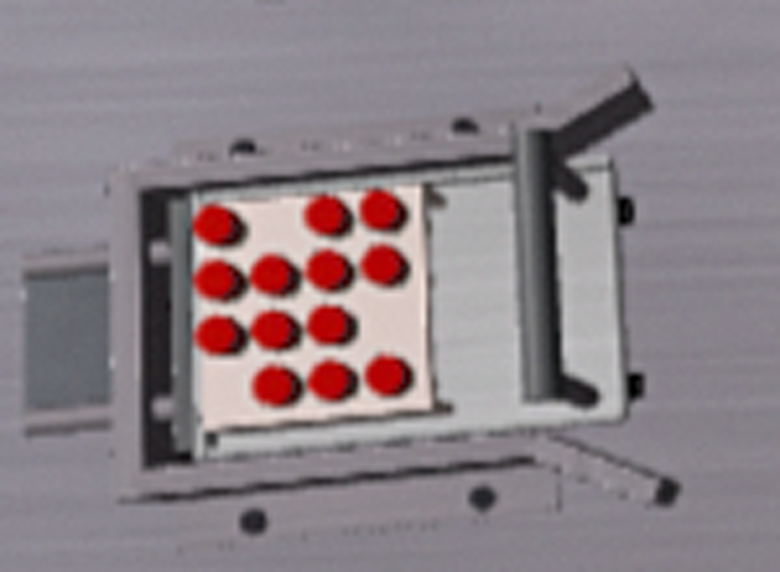

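View pics/s9z.png

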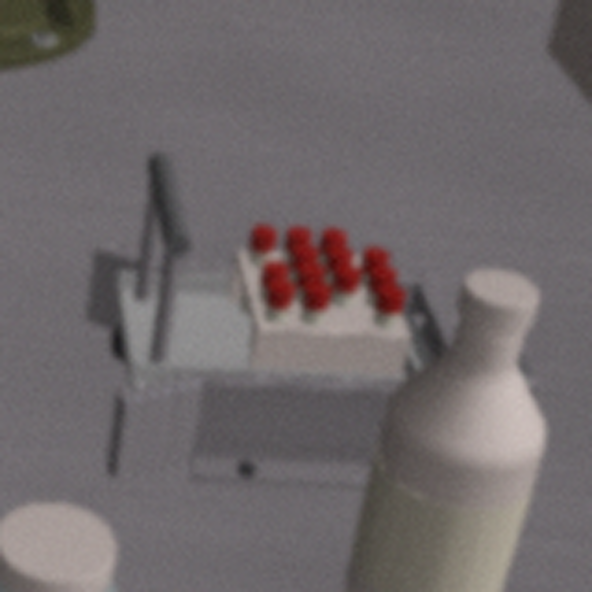

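View pics/top9.png

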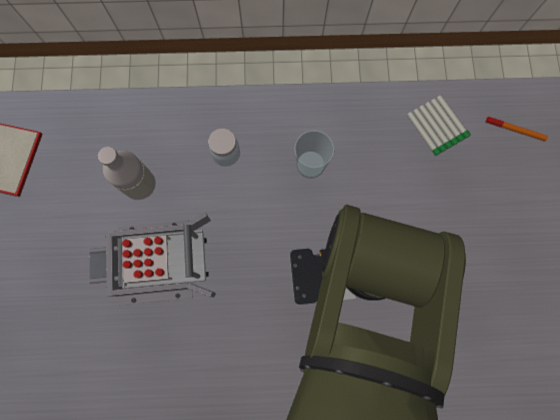

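Run:
```python
from h import *
c,P=snap('top','top10.png')
a=cv2.imread('pics/top9.png')[200:310,85:235].astype(int);b=cv2.imread('pics/top10.png')[200:310,85:235].astype(int)
print(abs(a-b).mean(),abs(a-b).max(),read_state()['clock'])
sign_off()
```

```text
0.7406060606060606 10 42.8167
the job is handed in; nothing more can be done
```

The caddy is docked against the end plate with its wheels on the bench, and I handed the job in at about 43 s of the 72 s allowed.

**Castors:** I gripped the push bar from above and rolled the caddy along a gentle curve onto the dock axis. I then ran it straight for about 95 mm before its nose reached the flares. In the side camera both right-hand wheels lay within about 1 mm of trailing straight. I couldn't see the left-hand wheels at that point, so I only assumed they had followed.

**Pressing:** The plate pushed back with about 5 N and met its stop roughly 28 mm in. I held the caddy there for about 3.5 s, with 10–13 N along the dock axis in the readings taken at the end of each move. The sideways readings were 3–4 N during the hold. No reading came near 18 N.

**Release:** I eased the push off to about 3 N before opening the gripper, so the caddy was not pulled back, then lifted clear and moved the arm away.

**Last checks:**
- **Position:** the top view shows the nose against the plate and the caddy centred between the guards. Two pictures taken a moment apart show nothing moving.
- **Castors now:** both rear castors point straight back. The front ones are hidden under the rack, so I could not check them directly.
- **Bystanders:** the beaker, jar and bottle are where they stood at the start.

No check failed. The camera and arm estimates of the caddy's sideways position differed by about 1 mm before entry, within the 3 mm of clearance each side.

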